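Shut and bolt the laser sample enclosure

ROBOT

A 6-joint arm with a two-finger parallel gripper is mounted at the origin on the work surface. World frame = base frame: x ahead of the robot, y to its left, z up, the work surface at z = 0. Lengths are in m, angles in rad, forces in N, time in s.
With the tool pointing down it reaches from about 0.25 to 0.725 m from the base axis. Payload 4 kg.
Tool frame: the origin (TCP) lies midway between the tips of the shut fingers; the grasp point (between the pads) lies 19 mm behind it; z points along the fingers, y is the direction in which the jaws open and shut (so a half turn about z gives the same grasp; the last joint's range is limited). The gripper opens to 85 mm and grips with 20 to 120 N. Pads are 22 mm wide; open, the fingers measure 114 mm over their backs; the gripper's body (76 mm by 85 mm) begins 54 mm behind the grasp point. The pads swing forward as they close: fully open they stand 13 mm farther back than shut.
Start: joints at [-1.261, 0.241, 0.005, 1.335, 0, 1.571], TCP at [0.152, -0.476, 0.231] pointing down, gripper open.
Joint ranges: [-2.72, 2.72], [-1.05, 1.87], [-1.09, 1.28], [-1.99, 2.15], [-1.42, 1.44], [-3.14, 3.14]. Speed limits (rad/s): [2.79, 2.79, 3.14, 3.14, 3.14, 3.14].

INTERFACE

Orientations are given as a unit quaternion [x, y, z, w].
In Python, from workcell import monitor, cams, order gives the robot as it stands.
- The arm moves only by the tool send_rows, never from a script. Its argument "moves" is a list of rows, each a list of 4 numbers: the shift along the tool's x, y, z as a fraction of full scale, then the turn about the tool's z as a fraction of full scale. A call has 1 to 20 rows; each row shifts and turns the commanded pose from where the row before left it, along the tool's axes as they then stand; what a row does not reach is not made up. Full scale, the value 1, is 100 cm for a shift and 0.1 rad for a turn. A row lasts 1/10 s, in which the tool goes at most 50 mm and 8.59 degrees, less where a joint would pass 70% of its speed; a pose out of reach is approached as far as the arm can. A call with a number of a shift or a turn outside -1 to 1 is refused whole. A call with a gripper value outside its range is refused whole. "claw" is the gripper's target within -1 to 1 (fully open at 1, half-way at 0, shut at -1), set as the call begins (left out, the last holds). The fingers move at their own pace and stop on an object; the grip force is fixed at half the most. Time passes only in rows, so rows that do not move let the fingers close. It gives the time, the measured TCP pose, the force and the opening at its end, in the units of the state.
- monitor.get_obs(): the state, without advancing time (a new reading comes with each control period).
- cams.camera(name): name is "scene" or "top" or "wrist"; returns (picture, depth): 420x560x3 uint8, blue, green, red; 420x560 float32, m along the optical axis (not along the pixel's ray), 0 where there is no reading.
- cams.camera_info(name): a dict with "intrinsics" (3x3 intrinsics, pixels), "T" (4x4, takes a point from camera to world coordinates); the wrist camera has in their place "mount" (4x4, takes a point from camera to tool coordinates, whose origin is the TCP and whose axes are the flange's). Camera axes: x right, y up, looking along -z (the intrinsics and any distortion apply to the point x, -y, -z); pixel columns grow to the right and rows downward; lengths in m; the calibration is good to about 2 mm. A picture is of the moment at which its call begins: read the wrist's pose just before it. camera_info takes no time and is no camera call.
- order.job_done(): hands the job in, once; it reports no verdict.
The state is a dict: "clock": time; "joint_pos": joint angles; "joint_vel": joint speeds; "tau": joint torques, N m; "eef_pos": TCP position; "tool_rot": TCP orientation; "ft_force": force on the tool from outside, world axes, zero at the start; "ft_torque": the same for the moment, N m; "grip_width": finger opening in m.
Only numpy, scipy, OpenCV 4.12 (cv2) and the standard library are available. Lean on these libraries where they do the work, as an engineer would, in place of code of your own. Each camera call takes 0.05 s, during which the arm holds its last target.

TASK

Make the white sample enclosure safe for the laser: push its raised black lid down flat shut, then push the knob of the bolt along its slot until the bolt is fully home through the keeper on the lid, and round the corner of the slot, turning the knob over sideways as far as it goes so that the bolt cannot slide back. Only push: take neither lid, pull bar nor knob between the fingers, do not reach under the lid or lift it, and leave everything else where it is.

Things in the scene. Friction and masses are not known exactly. Their poses are not given: they have to be found in the camera images.
- enclosure: Fixed white box on the bench, 280 (x) by 340 (y) by 140 mm high. Origin: centre of its underside; z up, x away from the robot at yaw 0, y from the bolt towards the lid's hinge. Its top is level: from y = -170 to -70 mm a fixed white deck that carries the steel bolt, from y = -68 to +161 mm the black lid, flush with the deck when shut.
- slot_corner (a point): Point on the axis of the bolt's barrel under the corner of its L-shaped slot, at (0, -99, 154) mm of the enclosure. The barrel, 23 mm thick, lies along y from y = -155 to -82 mm, its axis 14 mm above the deck, on a plate 44 mm wide. The slot runs 36 mm along +y on top of the barrel, then turns a right angle down over the barrel's +x flank. Axes as the enclosure's.
- keeper (a point): Middle of the opening of the steel keeper, a bridge on the lid's free edge, 25 mm wide, 16 mm long, 26 mm high, 219 mm from the hinge line; with the lid shut it is in line with the barrel and takes the 12 mm bolt rod. It rises with the lid.
- lid (a joint): Angle of the lid (rad): 0 shut flat, growing as the edge beside the bolt rises; starts at 0.25 to 0.5. Hinge line along the enclosure's x at y = +165, z = 140 mm; the lid reaches 233 mm from it. The stiff hinge holds the lid wherever it is left; 1 to 4 N down at lid_press closes it, to a stop at 0.
- lid_press (a point): Bare place on the lid's upper face, 185 mm from the hinge line, at x = +70 mm of the enclosure; z axis is the lid's normal (up when shut). With the lid shut it is at (70, -20, 140) mm of the enclosure. The lid is 10 mm thick.
- lid_pull (a point): Middle of the lid's steel pull bar, 8 mm thick, 60 mm long along x, standing 26 mm above the lid at x = -88 mm, 195 mm from the hinge line. Not needed.
- bolt (a joint): How far the bolt has slid (m): 0 drawn back, 0.036 fully home against its stop; grows along the enclosure's +y; starts at 0 to 0.006. It moves against about 3 N of friction and stays where it is left. Slid out too early it stands in the lid's way.
- handle (a joint): Turn of the handle about the barrel's axis (rad): 0 knob straight up, 1.22 over towards the enclosure's +x as far as it goes. Its pin runs in the slot: it can turn only with the bolt fully home (1 mm play; 0.15 rad play in the straight leg), and once turned it stops the bolt from sliding. About 1 N at the knob turns it; it stays where it is left.
- knob (a point): Centre of the black ball knob, 16 mm thick, at the end of the handle, a steel pin 7 mm thick standing out of the slot; 40 mm from the barrel's axis. At the start the knob is up, 54 mm above the deck, at x = 0, y = -135 mm plus the bolt's value. When the handle turns it swings in the enclosure's x-z plane.
- puck: Loose aluminium calibration puck, 30 mm in diameter, 10 mm high, on the deck beyond the bolt. Origin: centre of its underside. Leave it.
- vial: Loose brown sample jar, 24 mm in diameter, 42 mm high, on the deck on the near side of the bolt. Origin: centre of its underside. Leave it.
- objective: Loose steel microscope objective standing on the bench, 33 mm in diameter, 52 mm high. Origin: centre of its underside. Leave it.
- slide_box: Grey slide box on the bench, 92 by 84 by 32 mm. Origin: centre of its underside. Leave it.
- dish: Petri dish on the bench, 64 mm in diameter, 16 mm high. Origin: centre of its underside. Leave it.
- solvent: White bottle on the bench, 56 mm in diameter, 130 mm high. Origin: centre of its underside. Leave it.
- driver: Screwdriver, 160 mm long, lying on the bench to the right of the enclosure. Leave it.

How it is judged:
By the outcome, as a careful person would: the job done as asked, in the order asked, and still so for the second after the job is handed in, with the robot touching nothing.
It also fails if it takes over 45 s, if anything falls off the work surface, if the arm or the gripper's body presses on something with over 40 N, if the wrist force passes 120 N, or if a joint passes its speed limit or range.

## Working session

There is one attempt and no reset: what is moved stays moved. The work goes in short steps, Python scripts to look and compute and a tool call to move; the robot and the scene stay as the last step left them, time stands still between calls to the robot, and variables do not carry over. Pictures are saved under pics/ and viewed, and the job is handed in when it is done.

Besides the shell and the picture viewer there is one more tool, called as a command line: name --pt "numbers of a row" for each row, then --argument value for the rest. send_rows: Moves the arm, as the interface text tells. Its arguments: {"type":"object","properties":{"moves":{"type":"array","items":{"type":"array","items":{"type":"number","minimum":-1,"maximum":1}}},"claw":{"type":"number"}},"required":["moves"]}

```bash
ls; mkdir -p pics; python3 - <<'E'
from workcell import monitor, cams, order
import cv2,numpy as np
np.set_printoptions(precision=4,suppress=True)
o=monitor.get_obs(); print(o)
for n in ("scene","top"):
    p,d=cams.camera(n); cv2.imwrite(f"pics/{n}0.png",p); np.save(f"pics/{n}0.npy",d); print(n,cams.camera_info(n))
print(cams.camera_info("wrist"))
E
```

```text
pics
{'clock': 0.0, 'joint_pos': array([-1.261 ,  0.2414,  0.0037,  1.3352,  0.    ,  1.5708]), 'joint_vel': array([ 0.0018,  0.0001,  0.0004, -0.0027, -0.001 ,  0.0003]), 'tau': array([  0.0012, -37.2318,  25.2409,   0.0171,  -0.    ,  -0.    ]), 'eef_pos': array([ 0.1522, -0.4756,  0.2304]), 'tool_rot': array([ 0.988 ,  0.1543, -0.0002, -0.001 ]), 'ft_force': array([-0.7849, -0.2503, -0.2627]), 'ft_torque': array([-0.0305, -0.0098,  0.0018]), 'grip_width': 0.08547461825405435}
scene {'intrinsics': array([[503.5283,   0.    , 282.3274],
       [  0.    , 503.5283, 210.8471],
       [  0.    ,   0.    ,   1.    ]]), 'T': array([[-0.146 , -0.6485,  0.7471,  1.6468],
       [ 0.9893, -0.0932,  0.1124,  0.1266],
       [-0.0033,  0.7555,  0.6551,  1.0907],
       [ 0.    ,  0.    ,  0.    ,  1.    ]])}
top {'intrinsics': array([[394.3261,   0.    , 277.4637],
       [  0.    , 394.3261, 204.0353],
       [  0.    ,   0.    ,   1.    ]]), 'T': array([[ 0.0137,  0.9967, -0.0795,  0.4689],
       [-0.9997,  0.012 , -0.0216, -0.0393],
       [-0.0205,  0.0798,  0.9966,  1.2586],
       [ 0.    ,  0.    ,  0.    ,  1.    ]])}
{'intrinsics': array([[337.5782,   0.    , 278.8649],
       [  0.    , 337.5782, 210.777 ],
       [  0.    ,   0.    ,   1.    ]]), 'mount': array([[-0.0004,  0.9512,  0.3085,  0.0786],
       [ 1.    ,  0.0003,  0.0004, -0.0013],
       [ 0.0003,  0.3085, -0.9512, -0.1421],
       [ 0.    ,  0.    ,  0.    ,  1.    ]])}
```

View pics/scene0.png

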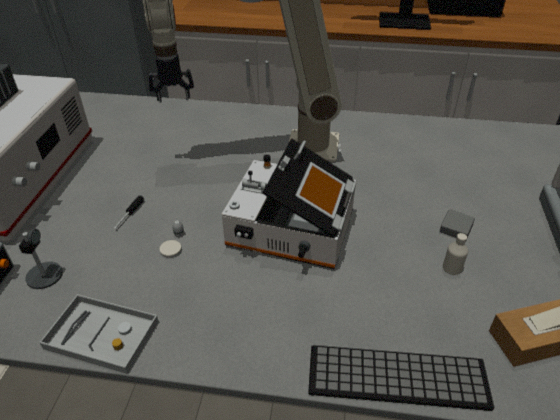

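View pics/top0.png

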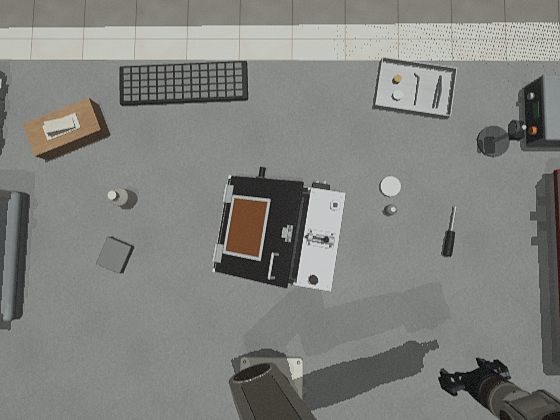

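The scene view shows the enclosure around (290,215), with the lid raised towards its left and the vial, bolt and puck on the deck. In the top view the deck spans about (295-347, 187-291), with the bolt at (320,238), the vial at (313,280) and the puck at (334,205).

```bash
cat > h.py <<'E'
import numpy as np, cv2
from workcell import monitor, cams, order
np.set_printoptions(precision=4,suppress=True)
def ray(info,u,v):
    K=info["intrinsics"];T=info["T"]
    d=np.array([(u-K[0,2])/K[0,0],-(v-K[1,2])/K[1,1],-1.])
    return T[:3,3],T[:3,:3]@d
def onplane(info,u,v,z):
    o,d=ray(info,u,v); return o+d*(z-o[2])/d[2]
def bydepth(info,u,v,dep):
    o,d=ray(info,u,v); return o+d*dep
def proj(info,p):
    K=info["intrinsics"];T=info["T"]
    c=T[:3,:3].T@(np.asarray(p)-T[:3,3]); return np.array([K[0,2]+K[0,0]*c[0]/-c[2],K[1,2]-K[1,1]*c[1]/-c[2]])
E
python3 - <<'E'
from h import *
i=cams.camera_info("top")
p=cv2.imread("pics/top0.png");d=np.load("pics/top0.npy")
cv2.imwrite("pics/top0z.png",cv2.resize(p[165:305,200:360],None,fx=4.5,fy=4.2,interpolation=cv2.INTER_CUBIC)[:600,:800])
s=cv2.imread("pics/scene0.png")
cv2.imwrite("pics/scene0z.png",cv2.resize(s[130:275,210:365],None,fx=4,fy=4,interpolation=cv2.INTER_CUBIC))
# points at deck height via depth
v,u=np.mgrid[165:305,200:360]
dep=d[165:305,200:360]
P=np.array([bydepth(i,a,b,c) for a,b,c in zip(u.ravel(),v.ravel(),dep.ravel())])
br=p[165:305,200:360].min(2).ravel()
m=(br>170)&(abs(P[:,2]-.14)<.008)
print(m.sum(),np.median(P[m,2]))
mask=m.reshape(v.shape).astype(np.uint8)
n,l,st,_=cv2.connectedComponentsWithStats(cv2.morphologyEx(mask,cv2.MORPH_CLOSE,np.ones((3,3))))
k=1+np.argmax(st[1:,4]);print(st)
sel=(l==k).ravel()&m
r=cv2.minAreaRect(P[sel,:2].astype(np.float32)*1000);print(r,cv2.boxPoints(r))
E
```

```text
3046 0.14011319831783065
[[    0     0   160   140 19269]
 [   30    12     1     1     1]
 [   23    20     4    17    21]
 [   94    23    51   103  3081]
 [   13    79     9    17    27]
 [   14   104     1     1     1]]
((461.8045654296875, -135.9837188720703), (103.22953796386719, 278.767822265625), 81.51963806152344) [[ 316.3329 -166.4792]
 [ 592.0529 -207.5892]
 [ 607.2762 -105.4883]
 [ 331.5562  -64.3783]]
```

View pics/top0z.png

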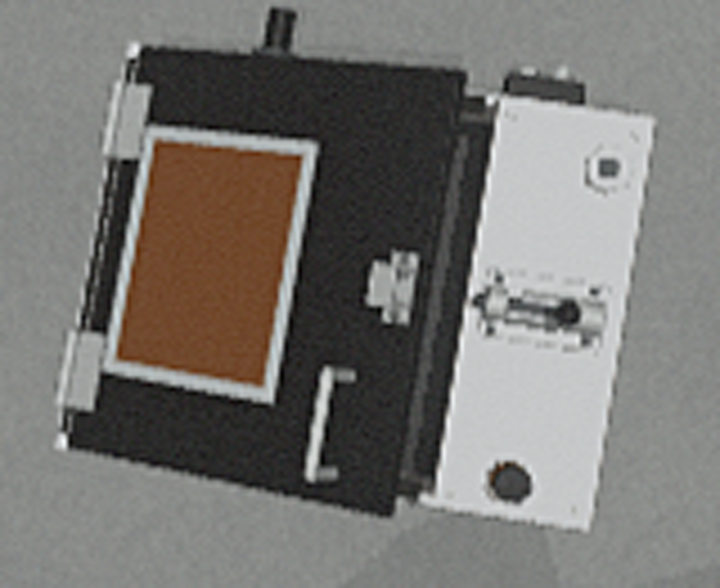

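View pics/scene0z.png

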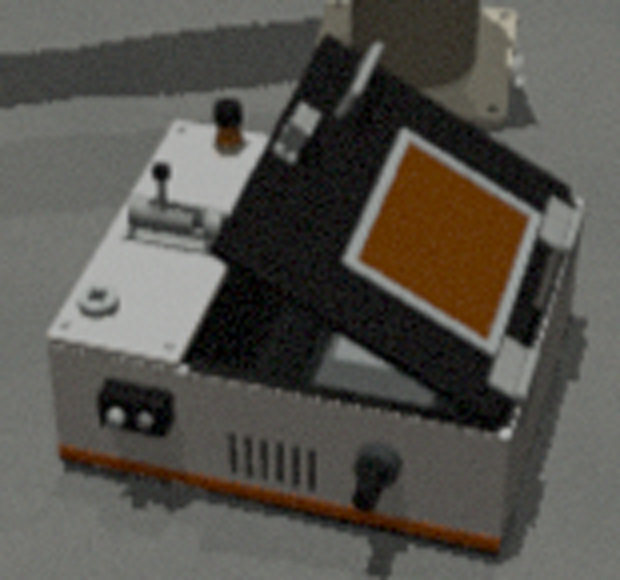

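The zoomed top view shows the knob at about pixel (327,239), the keeper near (288,233), the pull bar at (270,265), and the puck and vial clear of the bolt. I'll now work out the enclosure pose, lid angle and knob position from both views.

```bash
python3 - <<'E'
from h import *
i=cams.camera_info("top"); si=cams.camera_info("scene")
p=cv2.imread("pics/top0.png");d=np.load("pics/top0.npy");s=cv2.imread("pics/scene0.png");sd=np.load("pics/scene0.npy")
yaw=np.arctan2(-41.11,275.72)
c,sn=np.cos(yaw),np.sin(yaw)
R=np.array([[c,-sn,0],[sn,c,0],[0,0,1]])
O=np.array([.4618,-.1360,0])-R@[0,-.120,0]; print("yaw",yaw,"O",O)
# knob: dark blob
g=p[228:252,318:338].max(2); m=(g<60).astype(np.uint8); 
n,l,st,ce=cv2.connectedComponentsWithStats(m); print(st,ce+[318,228])
g=s[163:185,240:262].max(2); m=(g<60).astype(np.uint8)
n,l,st,ce=cv2.connectedComponentsWithStats(m); print(st,ce+[240,163])
for y in(-.135,-.132,-.129):
    P=O+R@[0,y,.194]; print(y,P,proj(i,P),proj(si,P))
# lid plane from orange window pixels (both cams)
for nm,img,dep,inf,(a,b,c0,e) in(("top",p,d,i,(165,305,200,360)),("scene",s,sd,si,(130,275,210,365))):
    hsv=cv2.cvtColor(img,cv2.COLOR_BGR2HSV)
    mm=np.zeros(img.shape[:2],bool); mm[a:b,c0:e]=(hsv[a:b,c0:e,1]>150)&(hsv[a:b,c0:e,2]>60)&(hsv[a:b,c0:e,0]<20)
    n,l,st,_=cv2.connectedComponentsWithStats(mm.astype(np.uint8)); k=1+np.argmax(st[1:,4])
    vv,uu=np.where(l==k)
    P=np.array([bydepth(inf,x,y,dep[y,x]) for x,y in zip(uu,vv)])
    Q=(P-O)@R  # enclosure coords
    A=np.c_[Q[:,0],Q[:,1],np.ones(len(Q))]; co,*_=np.linalg.lstsq(A,Q[:,2],rcond=None)
    print(nm,len(Q),co,"angle",np.arctan(-co[1]),"z at hinge",co@[0,.165,1], Q.min(0),Q.max(0))
# enclosure corner reprojection
for q in [(-.14,-.17,.14),(.14,-.17,.14),(.14,-.07,.14),(-.14,-.07,.14),(.14,.17,.14),(-.14,.17,.14),(.14,-.17,0),(.14,.17,0)]:
    P=O+R@q; print(q,P,proj(i,P),(proj(si,P)-[210,130])*4)
E
```

```text
yaw -0.14801016111381904 O [ 0.4795 -0.0173  0.    ]
[[  0   0  20  24 458]
 [  5   9   6   5  21]
 [  3  11   1   1   1]] [[327.6048 239.5175]
 [325.5238 239.1429]
 [321.     239.    ]]
[[  0   0  22  22 468]
 [  8   8   4   5  14]
 [ 10  16   1   2   2]] [[250.5278 173.4957]
 [249.6429 172.7857]
 [250.     179.5   ]]
-0.135 [ 0.4596 -0.1508  0.194 ] [327.1246 239.673 ] [249.5053 171.2803]
-0.132 [ 0.46   -0.1479  0.194 ] [326.0166 239.492 ] [250.4513 171.4513]
-0.129 [ 0.4605 -0.1449  0.194 ] [324.9088 239.3111] [251.3982 171.6225]
top 1377 [-0.0264 -1.3053  0.3001] angle 0.9170713634215456 z at hinge 0.08472591218833955 [-0.0729 -0.0233  0.1519] [0.0735 0.1367 1.2586]
scene 1093 [ 0.6641 -0.2214  0.1959] angle 0.2178523177693849 z at hinge 0.1594027786727173 [-0.0713  0.0397  0.1501] [1.1334 0.3144 1.0907]
(-0.14, -0.17, 0.14) [ 0.316  -0.1648  0.14  ] [329.9241 291.2363] [178.4411 113.4663]
(0.14, -0.17, 0.14) [ 0.5929 -0.2061  0.14  ] [344.7874 192.6764] [ 49.8689 328.6546]
(0.14, -0.07, 0.14) [ 0.6076 -0.1072  0.14  ] [309.9845 187.1385] [181.3574 355.2697]
(-0.14, -0.07, 0.14) [ 0.3307 -0.0659  0.14  ] [294.4991 285.297 ] [295.3402 133.8479]
(0.14, 0.17, 0.14) [0.643  0.1302 0.14  ] [227.2864 173.9793] [514.237  422.6493]
(-0.14, 0.17, 0.14) [0.3661 0.1715 0.14  ] [210.3387 271.187 ] [589.3087 185.1018]
(0.14, -0.17, 0) [ 0.5929 -0.2061  0.    ] [338.2352 197.428 ] [ 64.74   466.7298]
(0.14, 0.17, 0) [0.643  0.1302 0.    ] [233.6821 180.7401] [500.7815 561.9343]
```

```bash
python3 - <<'E'
from h import *
yaw=-.148;c,sn=np.cos(yaw),np.sin(yaw)
R=np.array([[c,-sn,0],[sn,c,0],[0,0,1]]); O=np.array([.4795,-.0173,0])
for nm,(a,b,c0,e) in(("top",(165,305,200,360)),("scene",(130,275,210,365))):
    inf=cams.camera_info(nm);img=cv2.imread(f"pics/{nm}0.png");dep=np.load(f"pics/{nm}0.npy")
    hsv=cv2.cvtColor(img,cv2.COLOR_BGR2HSV)
    mm=np.zeros(img.shape[:2],bool); mm[a:b,c0:e]=(hsv[a:b,c0:e,1]>150)&(hsv[a:b,c0:e,2]>60)&(hsv[a:b,c0:e,0]<20)&(dep[a:b,c0:e]>.3)
    n,l,st,_=cv2.connectedComponentsWithStats(mm.astype(np.uint8)); k=1+np.argmax(st[1:,4])
    vv,uu=np.where(l==k)
    Q=(np.array([bydepth(inf,x,y,dep[y,x]) for x,y in zip(uu,vv)])-O)@R
    for _ in range(3):
        A=np.c_[Q[:,0],Q[:,1],np.ones(len(Q))]; co,*_=np.linalg.lstsq(A,Q[:,2],rcond=None); r=Q[:,2]-A@co; Q=Q[abs(r)<max(3*np.median(abs(r)),.004)]
    th=np.arctan(-co[1]); print(nm,len(Q),co,"angle",th,"z hinge",co@[0,.165,1],np.percentile(Q,[2,98],axis=0))
    print("press pt world",O+R@[.07,.165-.185*np.cos(th),.14+.185*np.sin(th)])
    # deck plane
    vv,uu=np.where((img.min(2)>150)&(dep>.3)); k=(vv>a)&(vv<b)&(uu>c0)&(uu<e)
    Q=(np.array([bydepth(inf,x,y,dep[y,x]) for x,y in zip(uu[k],vv[k])])-O)@R
    Q=Q[(abs(Q[:,2]-.14)<.01)&(Q[:,1]<-.05)];print("deck",len(Q),np.median(Q,0),np.percentile(Q,[.5,99.5],axis=0))
print("shut press",O+R@[.07,-.02,.14])
E
```

```text
top 1323 [-0.0001 -0.5305  0.2275] angle 0.48778744740791574 z hinge 0.13997952150985812 [[-0.0708  0.043   0.1555]
 [ 0.0709  0.1346  0.2053]]
press pt world [ 0.549  -0.0261  0.2267]
deck 3090 [-0.0058 -0.1218  0.1401] [[-0.1384 -0.1711  0.1343]
 [ 0.138  -0.0729  0.1483]]
scene 1033 [ 0.0025 -0.526   0.2256] angle 0.4842142159297216 z hinge 0.13882855417746584 [[-0.0645  0.0424  0.1562]
 [ 0.0721  0.1306  0.2041]]
press pt world [ 0.5489 -0.0264  0.2261]
deck 1189 [ 0.0556 -0.1248  0.139 ] [[-0.1321 -0.172   0.1338]
 [ 0.1441 -0.0749  0.1492]]
shut press [ 0.5458 -0.0474  0.14  ]
```

send_rows --pt "0 0 -0.05 1" --pt "0 0 -0.045 1" --pt "0 0 0 1" --pt "0 0 0 1" --pt "0 0 0 0.58" --claw -1

```text
clock: 0.6
eef_pos: [0.1524, -0.4762, 0.3263]
tool_rot: [0.997, -0.076, -0.0, -0.0]
ft_force: [-0.3, -0.1, -0.4]
grip_width: 0.0121
```

send_rows --pt "0.025 -0.038 0 0" --pt "0.025 -0.038 0 0" --pt "0.025 -0.038 0 0" --pt "0.025 -0.038 0 0" --pt "0.025 -0.038 0 0" --pt "0.025 -0.038 0 0" --pt "0.025 -0.038 0 0" --pt "0.025 -0.038 0 0" --pt "0.025 -0.038 0 0" --pt "0.025 -0.038 0 0" --pt "0.025 -0.038 0 0" --pt "0.025 -0.038 0 0" --pt "0.024 -0.035 0 0" --pt "0 0 0 0" --pt "0 0 0 0"

```text
clock: 2.1
eef_pos: [0.5425, -0.0586, 0.3253]
tool_rot: [0.998, -0.058, -0.001, -0.008]
ft_force: [-0.4, 0.4, 1.3]
grip_width: -0.0001
```

```bash
python3 - <<'E'
from h import *
o=monitor.get_obs(); print(o['clock'],o['eef_pos'],o['tool_rot'],o['ft_force'],o['grip_width'])
p,d=cams.camera("wrist"); cv2.imwrite("pics/w1.png",p); np.save("pics/w1.npy",d)
E
```

```text
2.1 [ 0.5425 -0.0586  0.3253] [ 0.9983 -0.0578 -0.0009 -0.0082] [-0.3558  0.3809  1.297 ] -0.00010906512877287936
```

View pics/w1.png

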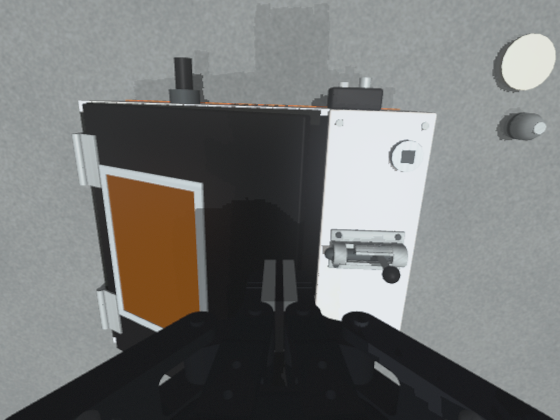

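The wrist view shows the closed fingertips at about (280,265) over the black lid, the bolt at (365,255) and the puck at (405,155). The jaws are shut.

send_rows --pt "0 0 0 0" --pt "0 0 0 0"

```text
clock: 2.35
eef_pos: [0.5419, -0.0597, 0.3269]
tool_rot: [0.998, -0.059, 0.001, -0.008]
ft_force: [0.3, 0.9, 0.4]
grip_width: -0.0001
```

send_rows --pt "0.002 -0.02 0.02 0.34" --pt "0 0 0.03 0" --pt "0 0 0.025 0" --pt "0 0 0.005 0" --pt "0 0 0.005 0" --pt "0 0 0.005 0" --pt "0 0 0.005 0" --pt "0 0 0 0"

```text
clock: 3.15
eef_pos: [0.5453, -0.056, 0.2321]
tool_rot: [0.998, -0.06, 0.001, -0.016]
ft_force: [-0.1, 0.7, 0.5]
grip_width: 0.0001
```

```bash
python3 - <<'E'
from h import *
o=monitor.get_obs(); print(o['clock'],o['eef_pos'],o['tool_rot'],o['ft_force'],o['grip_width'])
p,d=cams.camera("scene"); cv2.imwrite("pics/s2.png",cv2.resize(p[110:275,200:365],None,fx=3.5,fy=3.5))
E
```

```text
3.15 [ 0.5453 -0.056   0.2321] [ 0.9981 -0.0601  0.0012 -0.0162] [-0.067   0.7053  0.5328] 0.00013789153066729172
```

View pics/s2.png

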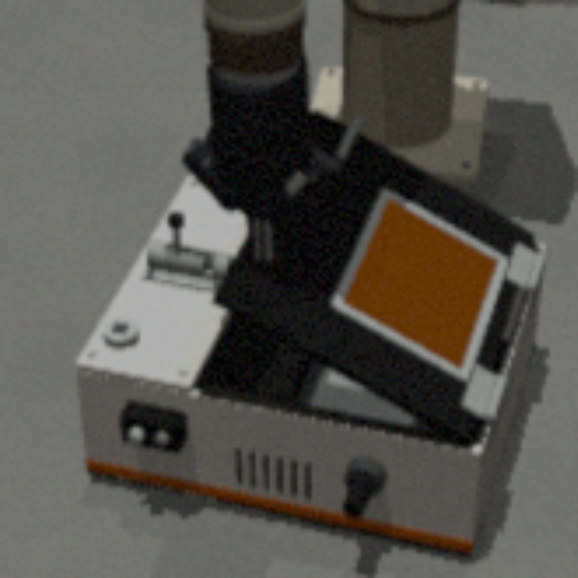

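The picture shows the fingertips at about (262,245) just over the lid, with the lid still up. The tool didn't take the whole sideways step or the turn, so I'll check the joints.

```bash
python3 - <<'E'
from h import *
from scipy.spatial.transform import Rotation as Ro
o=monitor.get_obs(); print(o['joint_pos'],o['tau']); print(Ro.from_quat(o['tool_rot']).as_matrix())
E
```

```text
[-0.1203  0.3361  0.1371  1.3719  0.0326  3.1415] [ -0.0632 -41.7847  25.232   -0.0191   0.0866   0.    ]
[[ 0.9928 -0.1198  0.0039]
 [-0.1199 -0.9923  0.0323]
 [-0.     -0.0326 -0.9995]]
```

Joint 6 is against its range limit, which is why the turn and step were lost. I'll lift and turn the tool a quarter turn the other way, so tool x points along the enclosure's +y and tool y along its +x.

send_rows --pt "0 0 -0.03 0" --pt "0 0 -0.02 -1" --pt "0 0 0 -1" --pt "0 0 0 -1" --pt "0 0 0 -1" --pt "0 0 0 -1" --pt "0 0 0 -1" --pt "0 0 0 -1" --pt "0 0 0 -1" --pt "0 0 0 -1" --pt "0 0 0 -1" --pt "0 0 0 -1" --pt "0 0 0 -1" --pt "0 0 0 -1" --pt "0 0 0 -1" --pt "0 0 0 -1" --pt "0 0 0 -0.4" --pt "0 0 0 0"

```text
clock: 5.0
eef_pos: [0.5447, -0.0575, 0.2819]
tool_rot: [0.758, 0.652, 0.012, -0.011]
ft_force: [-0.3, 0.9, -0.0]
grip_width: 0.0
```

```bash
cat >> h.py <<'E'
from scipy.spatial.transform import Rotation as Ro
yaw=-.148;_c,_s=np.cos(yaw),np.sin(yaw)
R=np.array([[_c,-_s,0],[_s,_c,0],[0,0,1]]); O=np.array([.4795,-.0173,0])
def st():
    o=monitor.get_obs(); M=Ro.from_quat(o['tool_rot']).as_matrix()
    print("t",o['clock'],"encl",((o['eef_pos']-O)@R)*1000,"toolx yaw in encl",np.degrees(np.arctan2(M[1,0],M[0,0])-yaw),"zaxis",M[:,2],"F",o['ft_force'],"j",o['joint_pos'])
    return o,M
def wpt(o,M,info): 
    T=np.eye(4);T[:3,:3]=M;T[:3,3]=o['eef_pos']; return {"intrinsics":info["intrinsics"],"T":T@info["mount"]}
E
python3 -c "
from h import *
st()"
```

```text
t 5.0 encl [ 70.4623 -30.1376 281.8999] toolx yaw in encl 89.82493461749534 zaxis [ 0.003   0.0323 -0.9995] F [-0.2872  0.9325 -0.03  ] j [-0.1232  0.3243  0.2486  1.496   0.0325  1.5987]
```

send_rows --pt "0.014 0 0.02 0" --pt "0 0 0.017 0" --pt "0 0 0.006 0" --pt "0 0 0.006 0" --pt "0 0 0.006 0" --pt "0 0 0.006 0" --pt "0 0 0.006 0"

```text
clock: 5.7
eef_pos: [0.5476, -0.0419, 0.2158]
tool_rot: [0.758, 0.651, 0.012, -0.01]
ft_force: [0.4, -0.9, 2.2]
grip_width: -0.0001
```

```bash
python3 -c "
from h import *
st()
p,d=cams.camera('scene'); cv2.imwrite('pics/s3.png',cv2.resize(p[110:275,200:365],None,fx=3.5,fy=3.5))"
```

```text
t 5.7 encl [ 70.9443 -14.312  215.7721] toolx yaw in encl 89.7993568025298 zaxis [ 0.0049  0.0319 -0.9995] F [ 0.4126 -0.8919  2.1848] j [-0.0942  0.3434  0.1049  1.3304  0.0322  1.6281]
```

View pics/s3.png

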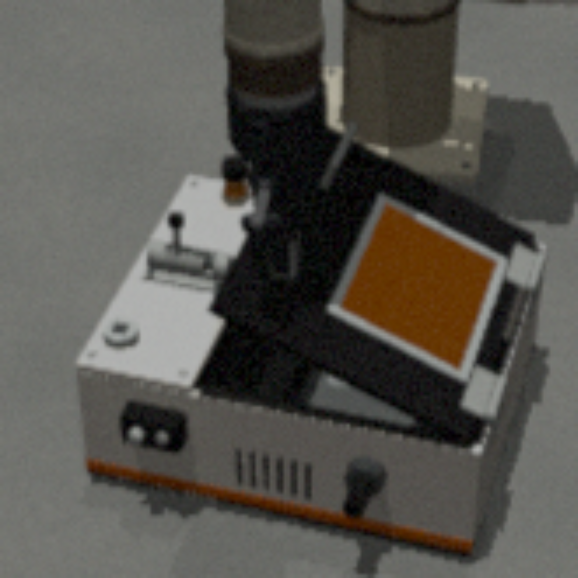

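The lid is moving down under the fingertips (tips near (288,270)), with about 2 N of force. I'll continue.

send_rows --pt "0 0 0.006 0" --pt "0 0 0.006 0" --pt "0 0 0.006 0" --pt "0 0 0.006 0" --pt "0 0 0.006 0" --pt "0 0 0.006 0" --pt "0 0 0.006 0" --pt "0 0 0.006 0" --pt "0 0 0.005 0" --pt "0 0 0.004 0" --pt "0 0 0.003 0" --pt "0 0 0.003 0"

```text
clock: 6.95
eef_pos: [0.5471, -0.0396, 0.1521]
tool_rot: [0.758, 0.652, 0.012, -0.011]
ft_force: [-0.5, -1.6, 2.0]
grip_width: -0.0002
```

send_rows --pt "0 0 0.003 0" --pt "0 0 0.003 0" --pt "0 0 0.002 0" --pt "0 0 0.002 0" --pt "0 0 0.001 0"

```text
clock: 7.45
eef_pos: [0.5472, -0.0392, 0.1411]
tool_rot: [0.758, 0.652, 0.012, -0.011]
ft_force: [-0.9, -0.7, 2.5]
grip_width: 0.0001
```

send_rows --pt "0 0 0.001 0" --pt "0 0 0.001 0"

```text
clock: 7.65
eef_pos: [0.5473, -0.0392, 0.1401]
tool_rot: [0.758, 0.652, 0.012, -0.011]
ft_force: [-3.2, -0.8, 9.5]
grip_width: -0.0001
```

send_rows --pt "0 0 0.001 0" --pt "0 0 0 0"

```text
clock: 7.85
eef_pos: [0.5473, -0.0392, 0.1401]
tool_rot: [0.758, 0.652, 0.012, -0.011]
ft_force: [-3.8, -1.8, 10.0]
grip_width: -0.0002
```

The lid is on its stop: tip at z = 0.1401 with about 10 N. Next I'll lift off, move behind the knob while staying above it, and look.

send_rows --pt "0 0 -0.03 0" --pt "0 0 -0.04 0" --pt "0 0 -0.04 0" --pt "-0.035 -0.016 0 0" --pt "-0.035 -0.016 0 0" --pt "-0.035 -0.016 0 0" --pt "-0.035 -0.016 0 0" --pt "-0.024 -0.008 0 0" --pt "0 0 0 0" --pt "0 0 0 0"

```text
clock: 8.85
eef_pos: [0.4509, -0.1938, 0.2429]
tool_rot: [0.759, 0.651, 0.012, -0.012]
ft_force: [-0.6, 0.6, -0.0]
grip_width: 0.0
```

```bash
python3 -c "
from h import *
st()
p,d=cams.camera('scene'); cv2.imwrite('pics/s4.png',cv2.resize(p[110:275,200:365],None,fx=3.5,fy=3.5));cv2.imwrite('pics/s4full.png',p)
p,d=cams.camera('wrist'); cv2.imwrite('pics/w4.png',p);np.save('pics/w4.npy',d)
p,d=cams.camera('top'); cv2.imwrite('pics/t4f.png',p);cv2.imwrite('pics/t4.png',cv2.resize(p[165:305,200:360],None,fx=4.5,fy=4.2));np.save('pics/t4.npy',d)
"
```

```text
t 8.85 encl [  -2.2343 -178.8017  242.9447] toolx yaw in encl 89.75263851565789 zaxis [ 0.0032  0.0333 -0.9994] F [-0.5656  0.5957 -0.0091] j [-0.4255  0.2262  0.0162  1.3717  0.0317  1.2974]
```

View pics/s4.png

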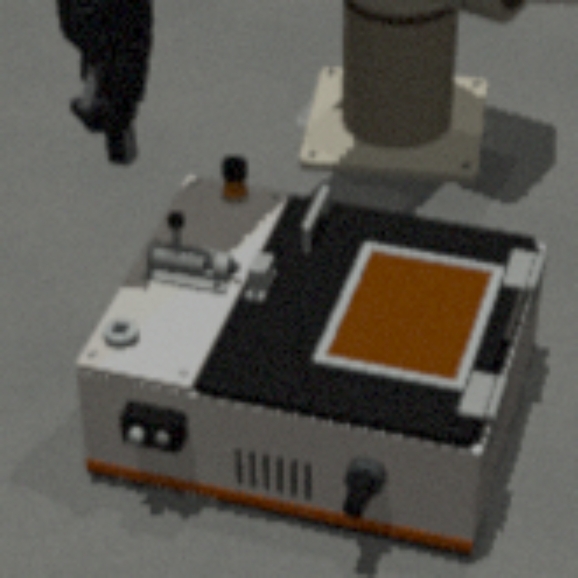

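View pics/w4.png

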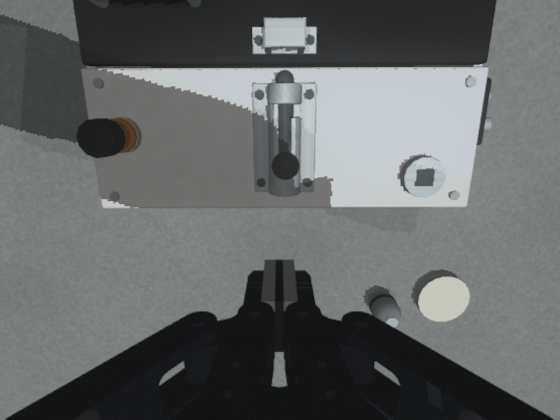

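View pics/t4.png

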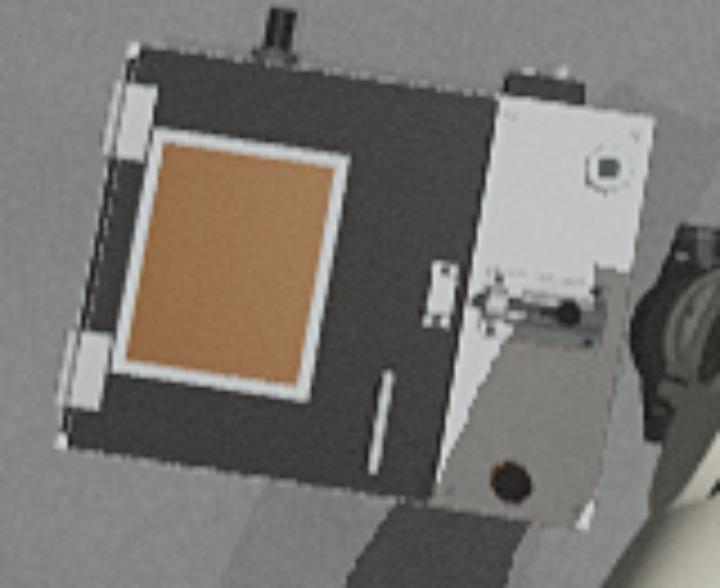

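The lid is flush, with the keeper in line with the bolt rod. In the wrist view the knob is at (285,166) and the fingertips are at (280,265), so they are nearly in line. I'll measure the knob's position from there.

```bash
python3 - <<'E'
from h import *
o,M=st(); w=wpt(o,M,cams.camera_info("wrist"))
p=cv2.imread("pics/w4.png");d=np.load("pics/w4.npy")
m=(p[140:190,262:310].max(2)<45).astype(np.uint8)
n,l,s_,ce=cv2.connectedComponentsWithStats(cv2.morphologyEx(m,cv2.MORPH_OPEN,np.ones((7,7)))); print(s_,ce+[262,140])
k=1+np.argmax(s_[1:,4]); u,v=ce[k]+[262,140]
E=lambda P:((P-O)@R)*1000
print("knob@z194",E(onplane(w,u,v,.194)), "depth",E(bydepth(w,u,v,d[int(v),int(u)])))
print("tcp px",proj(w,o['eef_pos']))
# deck corners in wrist: white min>.. edge points
for uv in [(102,207),(467,207),(82,68),(487,68)]: print(uv,E(onplane(w,*uv,.14)))
print("screws barrel plate",[E(onplane(w,*q,.143)) for q in [(259,95),(309,95),(261,183),(308,183)]])
# fingertip depth
for uv in [(270,265),(290,265),(280,262)]: print(uv,d[uv[1],uv[0]],E(bydepth(w,*uv,d[uv[1],uv[0]])))
# lid angle
t=cams.camera_info("top");q=cv2.imread("pics/t4f.png");dep=np.load("pics/t4.npy");hsv=cv2.cvtColor(q,cv2.COLOR_BGR2HSV)
vv,uu=np.where((hsv[...,1]>100)&(hsv[...,0]<20)&(dep>.3)); k=(vv>190)&(vv<262)&(uu>222)&(uu<280);
Q=(np.array([bydepth(t,x,y,dep[y,x]) for x,y in zip(uu[k],vv[k])])-O)@R; Q=Q[abs(Q[:,2]-np.median(Q[:,2]))<.01]
print("lid fit",len(Q),np.linalg.lstsq(np.c_[Q[:,:2],np.ones(len(Q))],Q[:,2],rcond=None)[0],np.median(Q,0))
E
```

```text
t 9.0 encl [  -1.727  -177.8349  242.9674] toolx yaw in encl 89.91285693682323 zaxis [ 0.003   0.0328 -0.9995] F [-0.1556  0.0329  0.0916] j [-0.423   0.2266  0.0168  1.3717  0.0312  1.2971]
[[   0    0   48   50 2201]
 [  11   19   15   20  199]] [[286.0613 164.0781]
 [279.2915 169.1658]]
knob@z194 [  -2.5606 -133.3073  194.    ] depth [  -2.5556 -132.391   199.7529]
tcp px [281.1308 279.1285]
(102, 207) [-137.6766 -170.6527  140.    ]
(467, 207) [ 140.012  -171.0328  140.    ]
(82, 68) [-136.8648  -72.453   140.    ]
(487, 68) [138.6659 -73.0311 140.    ]
screws barrel plate [array([-16.4525, -90.2548, 143.    ]), array([ 17.8564, -90.3223, 143.    ]), array([ -16.0949, -151.6507,  143.    ]), array([  18.522 , -151.7029,  143.    ])]
(270, 265) 0.14855607 [  -6.6641 -166.5326  251.4619]
(290, 265) 0.1479721 [   2.1193 -166.2972  251.9809]
(280, 262) 0.1502948 [  -2.2603 -166.0073  249.4906]
lid fit 1967 [-0.0004 -0.0013  0.1412] [-0.0003  0.078   0.1411]
```

send_rows --pt "0 0.003 0.03 0" --pt "0 0 0.025 0" --pt "0 0 0.008 0" --pt "0.008 0 0 0" --pt "0.006 0 0 0" --pt "0.003 0 0 0" --pt "0.003 0 0 0" --pt "0.003 0 0 0" --pt "0 0 0 0"

```text
clock: 9.9
eef_pos: [0.4579, -0.1693, 0.1813]
tool_rot: [0.758, 0.652, 0.012, -0.011]
ft_force: [0.4, 0.1, -1.0]
grip_width: -0.0001
```

```bash
python3 -c "
from h import *
st()
p,d=cams.camera('wrist'); cv2.imwrite('pics/w5.png',p)
"
```

```text
t 9.9 encl [   1.0633 -153.547   181.342 ] toolx yaw in encl 89.85200829270065 zaxis [ 0.0038  0.032  -0.9995] F [ 0.4433  0.1208 -1.0294] j [-0.3736  0.252  -0.1133  1.2137  0.0312  1.3476]
```

View pics/w5.png

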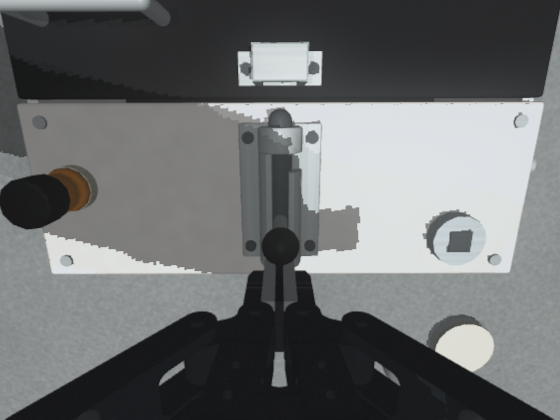

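The knob at (281,245) is centred directly ahead of the fingertips. I'll push along +y.

send_rows --pt "0.004 0 0 0" --pt "0.004 0 0 0" --pt "0.004 0 0 0" --pt "0.004 0 0 0" --pt "0.004 0 0 0" --pt "0.004 0 0 0" --pt "0.003 0 0 0" --pt "0.002 0 0 0" --pt "0 0 0 0"

```text
clock: 10.85
eef_pos: [0.4618, -0.1404, 0.1817]
tool_rot: [0.758, 0.652, 0.012, -0.012]
ft_force: [-0.9, -1.5, -1.7]
grip_width: -0.0004
```

```bash
python3 -c "
from h import *
st()
p,d=cams.camera('wrist'); cv2.imwrite('pics/w6.png',p)
"
```

```text
t 10.85 encl [   0.6883 -124.3162  181.7008] toolx yaw in encl 89.85639666595911 zaxis [ 0.0025  0.0329 -0.9995] F [-0.8977 -1.4618 -1.6926] j [-0.3152  0.2409 -0.127   1.2107  0.0321  1.4059]
```

View pics/w6.png

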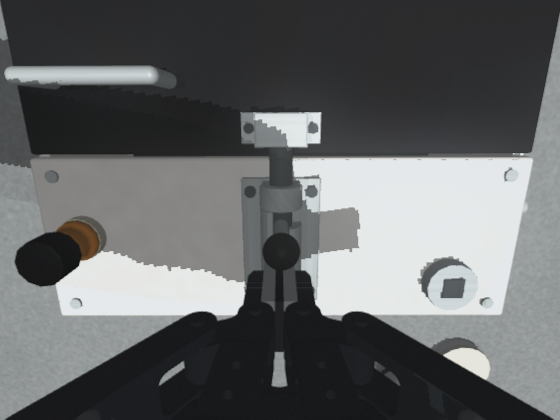

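The rod is now entering the keeper (rod at (281,165), keeper at (281,128)) and the knob is still centred at (281,250). I'll push on gently until the stop.

send_rows --pt "0.002 0 0 0" --pt "0.002 0 0 0" --pt "0.001 0 0 0" --pt "0.001 0 0 0"

```text
clock: 11.3
eef_pos: [0.4626, -0.1359, 0.1819]
tool_rot: [0.759, 0.651, 0.011, -0.011]
ft_force: [-2.0, -6.2, -2.4]
grip_width: -0.0005
```

send_rows --pt "0.001 0 0 0" --pt "0.001 0 0 0" --pt "0 0 0 0"

```text
clock: 11.6
eef_pos: [0.4627, -0.1356, 0.182]
tool_rot: [0.759, 0.651, 0.009, -0.009]
ft_force: [-1.9, -10.4, -2.1]
grip_width: -0.0001
```

send_rows --pt "0.002 0 0 0" --pt "0 0 0 0"

```text
clock: 11.8
eef_pos: [0.4628, -0.1352, 0.1821]
tool_rot: [0.759, 0.651, 0.008, -0.008]
ft_force: [-2.5, -14.6, -2.4]
grip_width: 0.0002
```

```bash
python3 -c "
from h import *
st()
p,d=cams.camera('wrist'); cv2.imwrite('pics/w7.png',p)
"
```

```text
t 11.8 encl [   0.8788 -119.1161  182.0674] toolx yaw in encl 89.66376996003264 zaxis [ 0.0012  0.0227 -0.9997] F [ -2.5148 -14.606   -2.4219] j [-0.2982  0.2378 -0.1299  1.2086  0.022   1.4264]
```

View pics/w7.png

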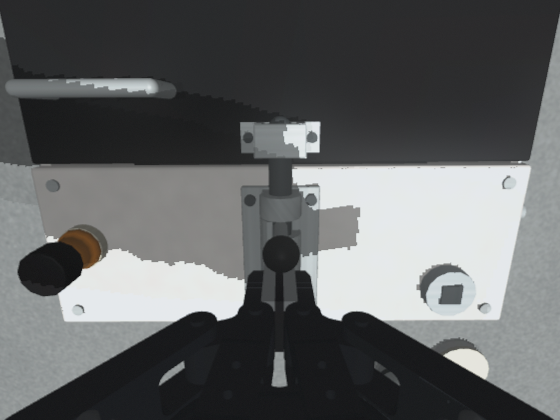

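The wrist view shows the rod right through the keeper (dark tip at (281,120)), and the push has stalled at 15 N, so the bolt is home. I'll back off, rise, and go round to the knob's -x side.

send_rows --pt "-0.006 0 0 0" --pt "-0.003 0 -0.01 0" --pt "0 0 -0.025 0" --pt "0 -0.015 0 0" --pt "0.012 -0.015 0 0" --pt "0.014 0 0 0" --pt "0 0 0.02 0" --pt "0 0 0.019 0" --pt "0 0 0 0" --pt "0 0 0 0"

```text
clock: 12.85
eef_pos: [0.4368, -0.1091, 0.1796]
tool_rot: [0.758, 0.652, 0.012, -0.011]
ft_force: [0.1, -0.7, -0.3]
grip_width: 0.0002
```

```bash
python3 -c "
from h import *
st()
p,d=cams.camera('wrist'); cv2.imwrite('pics/w8.png',p)
"
```

```text
t 12.85 encl [-28.7084 -97.1143 179.5905] toolx yaw in encl 89.85786477717446 zaxis [ 0.0036  0.0331 -0.9994] F [ 0.1424 -0.6724 -0.3299] j [-0.267   0.178  -0.2133  1.1848  0.0329  1.4542]
```

View pics/w8.png

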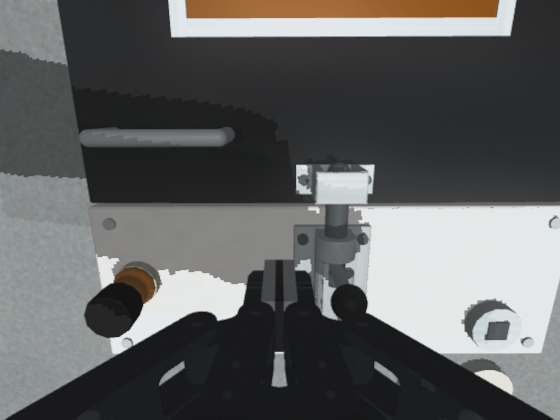

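The knob at (348,302) is just right (+x) of the closed fingers, which are level with it. I'll push along +x (tool +y), lowering slightly.

send_rows --pt "-0.002 0.003 0 0" --pt "0 0.004 0 0" --pt "0 0.004 0 0" --pt "0 0.004 0 0" --pt "0 0.003 0 0" --pt "0 0.003 0.001 0" --pt "0 0.003 0.001 0" --pt "0 0.003 0.001 0" --pt "0 0 0 0"

```text
clock: 13.8
eef_pos: [0.4632, -0.1156, 0.1753]
tool_rot: [0.758, 0.652, 0.012, -0.011]
ft_force: [0.0, 0.4, -0.3]
grip_width: 0.0
```

```bash
python3 -c "
from h import *
st()
p,d=cams.camera('wrist'); cv2.imwrite('pics/w9.png',p)
"
```

```text
t 13.8 encl [ -1.6731 -99.5918 175.3252] toolx yaw in encl 89.82839992124678 zaxis [ 0.0029  0.0324 -0.9995] F [ 0.0006  0.3899 -0.3495] j [-0.2648  0.2336 -0.1541  1.1888  0.032   1.4568]
```

View pics/w9.png

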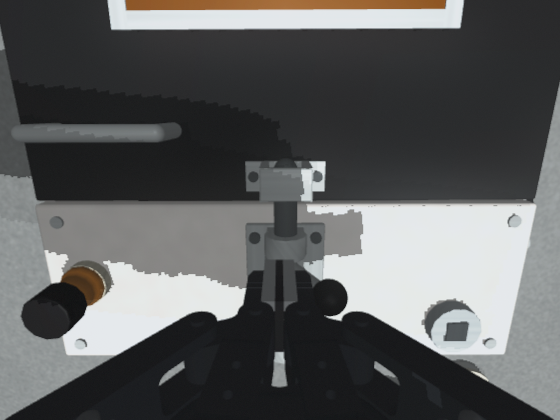

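The handle is turning: the knob is now at (330,297), over towards +x. I'll continue.

send_rows --pt "0 0.003 0 0" --pt "0 0.003 0 0" --pt "0 0.003 0 0" --pt "0 0.003 0 0" --pt "0 0 0 0"

```text
clock: 14.35
eef_pos: [0.4753, -0.1175, 0.1756]
tool_rot: [0.758, 0.652, 0.012, -0.011]
ft_force: [-0.7, -0.5, -0.0]
grip_width: 0.0
```

```bash
python3 -c "
from h import *
st()
p,d=cams.camera('wrist'); cv2.imwrite('pics/w10.png',p)
"
```

```text
t 14.35 encl [ 10.602  -99.6766 175.6114] toolx yaw in encl 89.82678895975059 zaxis [ 0.0035  0.0322 -0.9995] F [-0.7037 -0.5384 -0.0245] j [-0.2621  0.2561 -0.1234  1.1962  0.032   1.4596]
```

View pics/w10.png

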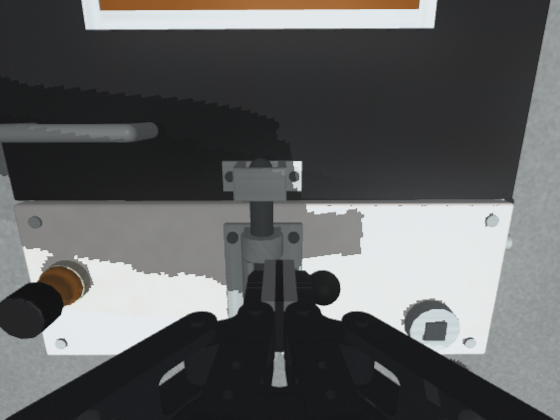

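The knob is at (324,288) and low, at roughly 0.8 rad. I'll back off, rise over it and press down on top.

send_rows --pt "0 -0.004 0 0" --pt "0 0 -0.015 0" --pt "0 0 -0.012 0" --pt "0 0.015 0 0" --pt "0 0.014 0 0" --pt "0 0 0 0" --pt "0 0 0.005 0" --pt "0 0 0.005 0" --pt "0 0 0.004 0" --pt "0 0 0.003 0" --pt "0 0 0.002 0" --pt "0 0 0 0"

```text
clock: 15.6
eef_pos: [0.4996, -0.1214, 0.1838]
tool_rot: [0.758, 0.652, 0.012, -0.011]
ft_force: [0.8, -0.9, 2.7]
grip_width: 0.0
```

```bash
python3 -c "
from h import *
st()
p,d=cams.camera('wrist'); cv2.imwrite('pics/w11.png',p)
"
```

```text
t 15.6 encl [  35.2748 -100.0231  183.8324] toolx yaw in encl 89.82675546983721 zaxis [ 0.004   0.032  -0.9995] F [ 0.7502 -0.8757  2.6654] j [-0.2573  0.2972 -0.0451  1.2329  0.0319  1.4645]
```

View pics/w11.png

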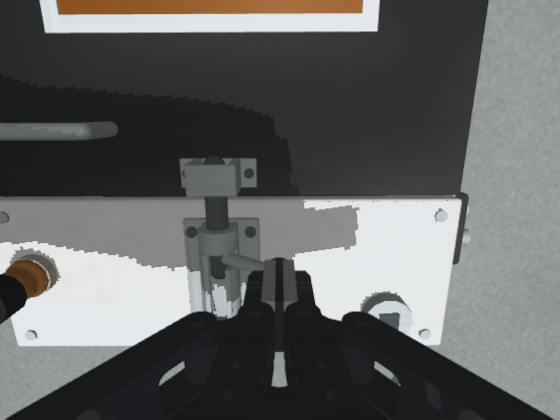

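The fingertips are on top of the knob: the pin shows at (245,262) leading under them, with 2.7 N up. I'll keep pressing down.

send_rows --pt "0 0 0.003 0" --pt "0 0 0.003 0" --pt "0 0 0.002 0" --pt "0 0 0 0"

```text
clock: 16.05
eef_pos: [0.4987, -0.121, 0.1753]
tool_rot: [0.758, 0.652, 0.011, -0.012]
ft_force: [-0.4, -0.5, 5.0]
grip_width: 0.0
```

send_rows --pt "0 0 0.002 0" --pt "0 0 0.001 0" --pt "0 0 0 0"

```text
clock: 16.35
eef_pos: [0.4992, -0.121, 0.1744]
tool_rot: [0.758, 0.652, 0.012, -0.011]
ft_force: [-3.0, 0.4, 13.4]
grip_width: -0.0005
```

It has stalled at z = 0.1745 with 13 N (0.1757 expected for 1.22 rad). I'll lift clear and check.

send_rows --pt "0 0 -0.01 0" --pt "0 0 -0.04 0" --pt "0 0 -0.04 0" --pt "-0.04 0 0 0" --pt "-0.04 0 0 0" --pt "-0.03 0 0 0" --pt "0 0 0 0" --pt "0 0 0 0"

```text
clock: 17.15
eef_pos: [0.4817, -0.2327, 0.258]
tool_rot: [0.759, 0.651, 0.011, -0.013]
ft_force: [-0.5, -0.1, 0.5]
grip_width: 0.0003
```

```bash
python3 -c "
from h import *
st()
p,d=cams.camera('wrist'); cv2.imwrite('pics/w12.png',p);np.save('pics/w12.npy',d)
p,d=cams.camera('scene'); cv2.imwrite('pics/s12.png',cv2.resize(p[110:275,200:365],None,fx=3.5,fy=3.5))
p,d=cams.camera('top'); cv2.imwrite('pics/t12f.png',p);np.save('pics/t12.npy',d);cv2.imwrite('pics/t12.png',cv2.resize(p[165:305,200:360],None,fx=4.5,fy=4.2))
"
```

```text
t 17.15 encl [  33.9718 -212.683   257.9605] toolx yaw in encl 89.72549574784276 zaxis [ 0.0007  0.034  -0.9994] F [-0.519  -0.1187  0.4759] j [-0.4673  0.3137  0.1723  1.444   0.0306  1.256 ]
```

View pics/w12.png

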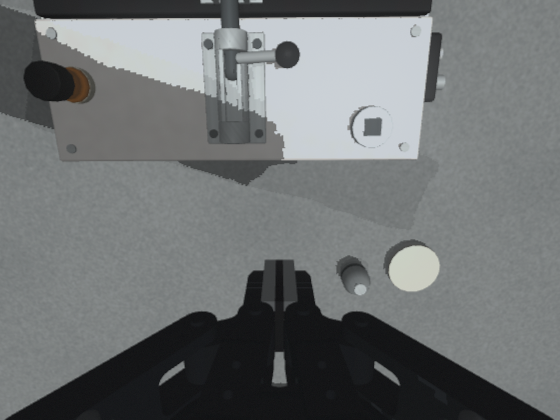

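View pics/s12.png

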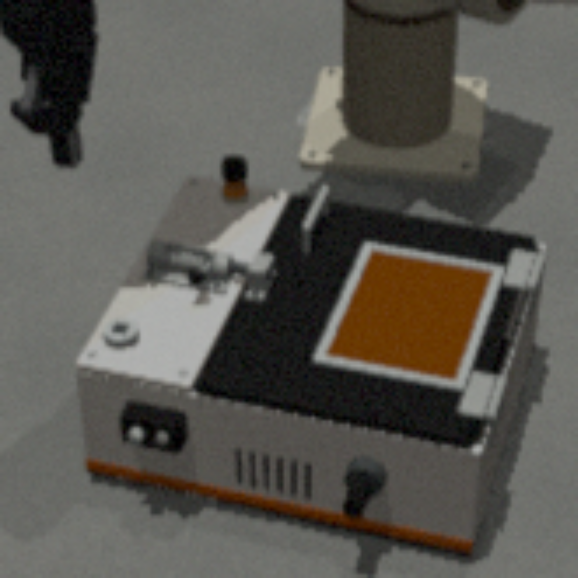

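View pics/t12.png

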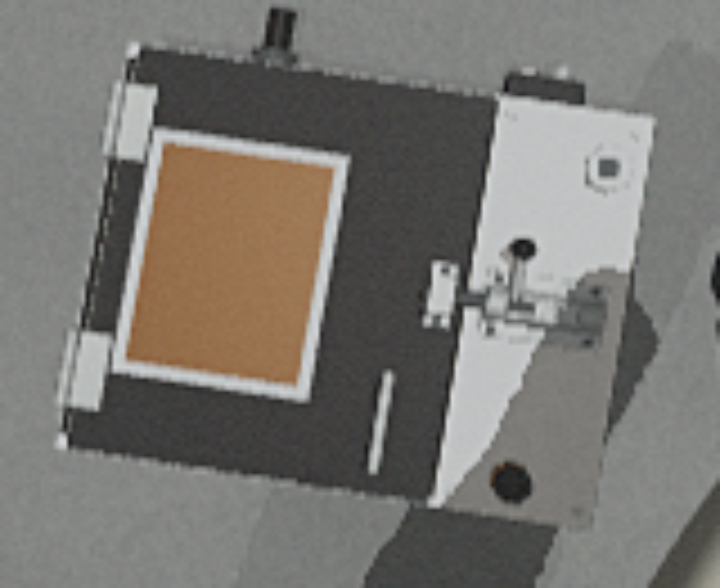

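The bolt is through the keeper and the knob is turned over to +x (wrist (287,54), top zoom (522,248)). The lid is flush, and the puck and vial haven't moved. I'll check the angles numerically.

```bash
python3 - <<'E'
from h import *
o,M=st(); w=wpt(o,M,cams.camera_info("wrist")); d=np.load("pics/w12.npy"); E=lambda P:((P-O)@R)*1000
print("knob wrist ray@168",E(onplane(w,287,54,.168)),"top surface",E(bydepth(w,287,54,d[54,287])))
# angle from top-surface height: centre z ~ top-8
t=cams.camera_info("top");q=cv2.imread("pics/t12f.png");dep=np.load("pics/t12.npy")
m=(q[216:232,308:324].max(2)<60).astype(np.uint8);n,l,s_,ce=cv2.connectedComponentsWithStats(m);k=1+np.argmax(s_[1:,4]);u,v=ce[k]+[308,216]
print("knob top ray@168",(u,v),E(onplane(t,u,v,.168)),"expected",40*np.sin(1.22),-99,154+40*np.cos(1.22))
hsv=cv2.cvtColor(q,cv2.COLOR_BGR2HSV)
vv,uu=np.where((hsv[...,1]>100)&(hsv[...,0]<20)&(dep>.3)); k=(vv>190)&(vv<262)&(uu>222)&(uu<280)
Q=(np.array([bydepth(t,x,y,dep[y,x]) for x,y in zip(uu[k],vv[k])])-O)@R; Q=Q[abs(Q[:,2]-np.median(Q[:,2]))<.01]
print("lid fit",np.linalg.lstsq(np.c_[Q[:,:2],np.ones(len(Q))],Q[:,2],rcond=None)[0])
# moved objects: before/after diff of top image outside robot/lid
a=cv2.imread("pics/top0.png")
for nm,(x,y) in dict(puck=(334,205),vial=(313,280),dish=(390,186),obj=(390,210),solv=(120,197),sbox=(115,254)).items():
    c0=a[y-9:y+10,x-9:x+10]; r=cv2.matchTemplate(q[y-15:y+16,x-15:x+16],c0,cv2.TM_CCOEFF_NORMED); _,mx,_,loc=cv2.minMaxLoc(r); print(nm,"shift px",loc[0]-6,loc[1]-6,round(mx,2))
E
```

```text
t 17.3 encl [  34.5191 -211.3929  258.6189] toolx yaw in encl 89.89731334743092 zaxis [ 0.0019  0.0331 -0.9994] F [-0.462  -0.6314 -0.4905] j [-0.4646  0.3125  0.1724  1.4437  0.0305  1.2557]
knob wrist ray@168 [ 38.6194 -99.4699 168.    ] top surface [  38.4631 -100.7158  176.0132]
knob top ray@168 (np.float64(316.0), np.float64(223.77777777777777)) [  38.4123 -100.9253  168.    ] expected 37.563974252762705 -99 167.7458298526419
lid fit [0.0006 0.0013 0.141 ]
puck shift px 0 0 1.0
vial shift px 0 0 0.89
dish shift px 0 0 1.0
obj shift px 6 6 0.26
solv shift px 0 0 1.0
sbox shift px 0 0 0.82
```

The numbers match the targets. The objective template didn't match, perhaps because of the arm's shadow or the arm covering it, so I'll look.

```bash
python3 - <<'E'
from h import *
a=cv2.imread("pics/top0.png")[160:270,330:470];b=cv2.imread("pics/t12f.png")[160:270,330:470]
cv2.imwrite("pics/cmp.png",cv2.resize(np.hstack([a,b]),None,fx=2.8,fy=2.8))
E
```

```text
(no output)
```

View pics/cmp.png

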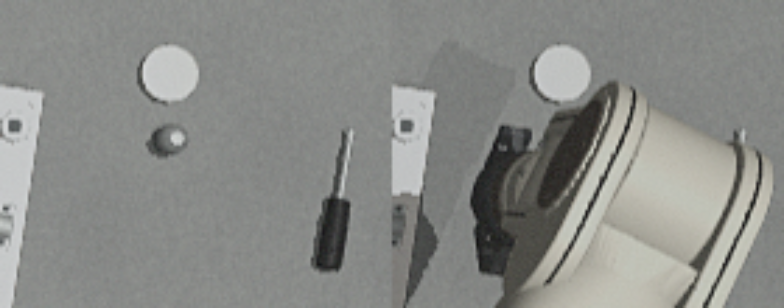

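The arm was just hiding the objective and the driver in the top view. The wrist view shows the objective still standing beside the dish, so I'm handing the job in.

```bash
python3 -c "
from h import *
print(order.job_done())"
```

```text
the job is handed in; nothing more can be done
None
```

The enclosure is shut and locked, and I handed the job in at about 17.3 s of the 45 s. Using closed fingertips only, I pushed the lid flat, then the bolt home through the keeper. I then pushed the knob over towards +x and finished by pressing it down from above.

**Last checks**
- **Lid:** the fitted lid plane has a tilt of about 0.001 rad, and the tip stopped at 140 mm under about 10 N.
- **Bolt:** the push stalled against the stop at 15 N, and the pictures show the rod through the keeper.
- **Knob:** it measured at about (38.5, -100, 168) mm, against (37.6, -99, 167.7) mm expected at full turn. The downward press stalled at 13 N.
- **Other objects:** the puck, vial, dish, bottle and slide box show no shift.

**Problems and gaps**
- **Joint 6 limit:** early on, joint 6 ran to the end of its range above the lid. That cost part of a move and left the tool tilted about 2° for the rest of the job. I turned the gripper a quarter turn the other way and carried on.
- **Objective:** its last top-view check failed because the arm covered it. The wrist view shows it still standing by the dish.
- **Driver:** the arm mostly covered it in the last top view, so I did not confirm its position. The tool was never near it.

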